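# Reference bars of the X-ray desk stored heavy end down

## Task

Store the two yellow-ended reference bars lying on the X-ray control desk in the rack with blue beds: one in each sloping rest, its heavy end downhill near the red stop, lying squarely along the bed with its low end close to the stop, and let go. The ends look alike, but lifting a bar at mid-length tells which one is heavy; a bar put in the wrong way round will tip out.

Things in the scene. Friction and masses are not known exactly. Their poses are not given: they have to be found in the camera images.
- bar_a_mid (a point): First aluminium bar, 200 x 30 x 30 mm, square, both ends capped yellow, black band (36 mm) round its middle; 0.39 kg. Point: the bar's centre, 15 mm above its underside; x along its length, z up. A 0.26 kg slug is hidden in one end, either at random: the balance point lies some 40 mm that way. Held at mid-length it pulls 0.15 N m to that side; in a light grip that end sags.
- bar_b_mid (a point): Second bar, the same in size, look, mass and frame as the first (centre point, x along its length, z up). Its hidden slug is again in either end at random, independently of the first bar and of the direction of x.
- rest_1_seat (a point): First rest of the fixed rack (blue beds on a grey base): an open bed falling 20 degrees along +x to a red stop. Point: centre of a bar that is home, 15 mm over the bed, 77 mm above the desk, the bar's low end 6 mm short of the stop; z square to the bed, y across. The bed ends 15 mm uphill of the point: a bar's upper half hangs free, and tips out if it is the heavy one.
- rest_2_seat (a point): Second rest, like the first and 120 mm beside it; either bar may go in either. At mid-length both beds are 22 mm wide, narrower than the bar, and open at both sides for fingers; only the lowest 60 mm has flared side cheeks, some 46 mm apart at the bed, rising 18 mm above it.

How it is judged (in metres and radians):
At the end, for the whole second after the job is handed in: One bar lies at rest in each sloping rest (either bar in either): its centre within 25 mm of the rest's point and its length within 10 degrees of the rest's slope line, which it keeps only with the heavy end downhill ((((distance between bar_a_mid and rest_1_seat below 0.025 m and angle between the x axis of bar_a_mid and the x axis of rest_1_seat, either way round below 0.175 rad and linear speed of bar_a below 0.02 m/s and angular speed of bar_a below 0.2 rad/s) and (distance between bar_b_mid and rest_2_seat below 0.025 m and angle between the x axis of bar_b_mid and the x axis of rest_2_seat, either way round below 0.175 rad and linear speed of bar_b below 0.02 m/s and angular speed of bar_b below 0.2 rad/s)) or ((distance between bar_a_mid and rest_2_seat below 0.025 m and angle between the x axis of bar_a_mid and the x axis of rest_2_seat, either way round below 0.175 rad and linear speed of bar_a below 0.02 m/s and angular speed of bar_a below 0.2 rad/s) and (distance between bar_b_mid and rest_1_seat below 0.025 m and angle between the x axis of bar_b_mid and the x axis of rest_1_seat, either way round below 0.175 rad and linear speed of bar_b below 0.02 m/s and angular speed of bar_b below 0.2 rad/s)))); the robot touches nothing.
It also fails if it takes over 72 s, if anything falls off the work surface, if the arm or the gripper's body presses on something with over 40 N, if the wrist force passes 120 N, or if a joint passes its speed limit or range.

## Robot

A 6-joint arm with a two-finger parallel gripper is mounted at the origin on the work surface. World frame = base frame: x ahead of the robot, y to its left, z up, the work surface at z = 0. Lengths are in m, angles in degrees, forces in N, time in s.
With the tool pointing down it reaches from about 0.35 to 0.875 m from the base axis. Payload 4.2 kg.
Tool frame: the origin (TCP) lies on the centre line of the jaws, within the pads' length; the fingertips stand 19 mm ahead of it and the grasp point (between the pads) is the TCP; x points along the fingers, y is the direction in which the jaws open and shut, and the axes are right-handed (so a half turn about x gives the same grasp; the last joint's range is limited). The gripper opens to 87 mm and grips with 3 to 60 N. Pads are 19 mm wide; open, the fingers measure 117 mm over their backs; the gripper's body (75 mm by 190 mm) begins 51 mm behind the grasp point.
Start: joints at [-56.173, 22.042, 0.453, 0, -68.411, -14.817], TCP at [0.204, -0.591, 0.242] pointing down, gripper open.
Joint ranges: [-179.83, 179.83], [-69.29, 118.12], [-61.27, 80.66], [-181.25, 117.63], [-171.15, -9.14], [-177.46, 177.46]. Speed limits (degrees/s): [159.86, 159.86, 180, 180, 180, 180].

## Interface

Orientations are given as a 3x3 rotation matrix whose columns are the frame's x, y, z axes.
In Python, from station import * gives the robot as it stands.
- The arm moves only by the shell command python3 -m creep 'ROWS'. ROWS is JSON, a list of rows, each a list of 5 numbers: the opening, from 0 (shut) to 1 (fully open), then the shift along the world's x, y, z in mm, then the turn about the world's z in rad. In form: [[jaw, x, y, z, turn], ...]. A call has exactly 8 rows; each row is the pose to reach, as a shift and turn from the pose measured when the call began; what a row does not reach only later rows make up. A row lasts 1/10 s, in which the tool goes at most 50 mm and 8.59 degrees, less where a joint would pass 70% of its speed; a pose out of reach is approached as far as the arm can. A call with a gripper value outside its range is refused whole. The fingers move at their own pace and stop on an object; the grip force is fixed at half the most. Time passes only in rows, so rows that repeat a pose let the fingers close, or fill a call up. It gives the time, the measured TCP pose, the force and the opening at its end, in the units of the state.
- sense(): the state, without advancing time (a new reading comes with each control period).
- capture(name): name is "scene" or "top" or "wrist"; returns a dict with "image" (400x640x3 uint8, blue, green, red), "z_map" (400x640 float32, m along the optical axis (not along the pixel's ray), 0 where there is no reading), "mtx" (3x3 intrinsics, pixels), "eye" and "attitude" of the camera in the world. Camera axes: x right, y up, looking along -z (the intrinsics and any distortion apply to the point x, -y, -z); pixel columns grow to the right and rows downward; lengths in m; the calibration is good to about 2 mm. A picture is of the moment at which its call begins.
- finish_job(): hands the job in, once; it reports no verdict.
Trained networks look in a picture, given as the dict that the camera call returned (one of the last four; its "shot" number tells which), for a name from the list of things; names that differ only in an ending like _2 or _b are one class to them, and where a whole thing is asked for, a point or a joint stands for the part that bears it (a point fixed in the world has none). Each returns a list of dicts, best first, with "confidence" (0 to 1); they miss things now and then, are a little off and sometimes report something else, mostly with a low value. They report only what shows in the picture. A call takes as long as a camera call.
- look_for(picture, thing): "box" ([left, top, right, bottom] in pixels, round what is visible of it).
- mark_of(picture, thing): "centre" ([column, row] in pixels: a listed point, or the origin of a listed thing).
The state is a dict: "time_s": time; "joints": joint angles; "joint_velocities": joint speeds; "effort": joint torques, N m; "tcp_pos": TCP position; "ee_rot": TCP orientation; "wrist_force": force on the tool from outside, world axes, zero at the start; "moment": the same for the moment, N m; "gripper_width": opening from 0.0 (shut) to 1.0 (fully open).
Only numpy, scipy, OpenCV 4.12 (cv2) and the standard library are available. Lean on these libraries where they do the work, as an engineer would, in place of code of your own. Each camera call takes 0.05 s, during which the arm holds its last target.

## Working session

There is one attempt and no reset: what is moved stays moved. The work goes in short steps, Python scripts to look and compute and a shell command to move; the robot and the scene stay as the last step left them, time stands still between calls to the robot, and variables do not carry over. Pictures are saved under pics/ and viewed, and the job is handed in when it is done.

```bash
ls; mkdir -p pics; python3 - <<'E'
from station import *
import cv2
s=sense()
for k,v in s.items(): print(k,v)
for n in ("scene","top","wrist"):
    p=capture(n); cv2.imwrite(f"pics/{n}0.png",p["image"]); print(n,p["eye"],p["attitude"],p["mtx"])
    for t in ("bar_a_mid","rest_1_seat"):
        print(t,mark_of(p,t)); print(look_for(p,t))
E
```

```text
pics
time_s 0.0
joints [-5.61739120e+01  2.20907832e+01  3.79839562e-01 -2.94596214e-02
 -6.84106932e+01 -1.48162237e+01]
joint_velocities [ 0.02803524 -0.04735927 -0.01294305  0.00503427 -0.03212584 -0.05984154]
effort [-3.69894478e-04 -3.90663278e+01  1.87411362e+01  4.22013894e+00
  1.09484437e-02 -2.08379461e-04]
tcp_pos [ 0.2034177  -0.59037785  0.24045852]
ee_rot [[-7.84602753e-04 -3.25550725e-01  9.45524251e-01]
 [ 2.02971596e-03  9.45522076e-01  3.25551660e-01]
 [-9.99997632e-01  2.17457439e-03 -8.10837229e-05]]
wrist_force [-0.0302755  -0.00065548 -0.19279219]
moment [ 0.00223966 -0.02146099  0.0147015 ]
gripper_width 1.0004366500362647
scene [0.97557175 0.1257644  0.71306988] [[-0.32554426 -0.76355787  0.55767401]
 [ 0.94551956 -0.26058267  0.19516512]
 [-0.00369968  0.59082658  0.8067901 ]] [[389.63403479   0.         326.78411775]
 [  0.         389.63403479 196.92071055]
 [  0.           0.           1.        ]]
bar_a_mid [{'centre': [308.3, 211.4], 'confidence': 0.81}]
[{'box': [280.9, 172.1, 327.9, 256.9], 'confidence': 0.83}]
rest_1_seat [{'centre': [473.5, 243.3], '
[... 322 characters left out ...]
]
 [  0.           0.           1.        ]]
bar_a_mid [{'centre': [343.6, 195.6], 'confidence': 0.71}]
[{'box': [337.2, 155.0, 352.1, 238.7], 'confidence': 0.86}]
rest_1_seat [{'centre': [206.2, 185.9], 'confidence': 0.7}]
[{'box': [200.4, 148.5, 238.5, 201.7], 'confidence': 0.63}, {'box': [336.8, 156.0, 354.4, 237.6], 'confidence': 0.3}]
wrist [ 0.13753923 -0.61244757  0.3845355 ] [[-3.26056721e-01 -9.15145903e-01 -2.37054827e-01]
 [ 9.45349981e-01 -3.15465663e-01 -8.24307479e-02]
 [ 6.53502941e-04 -2.50976876e-01  9.67992862e-01]] [[315.44499834   0.         318.79475411]
 [  0.         315.44499834 204.57620178]
 [  0.           0.           1.        ]]
bar_a_mid []
[]
rest_1_seat []
[]
```

View pics/scene0.png

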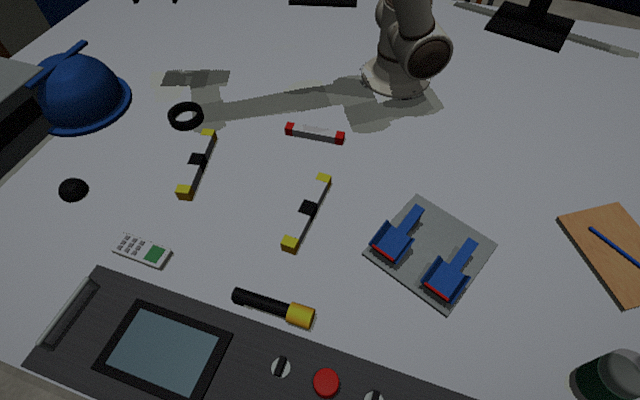

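View pics/top0.png

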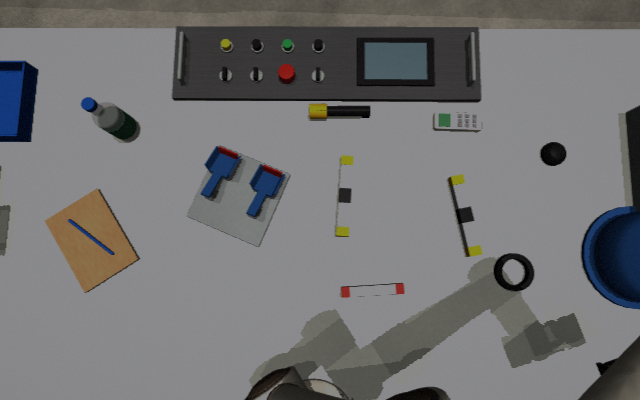

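View pics/wrist0.png

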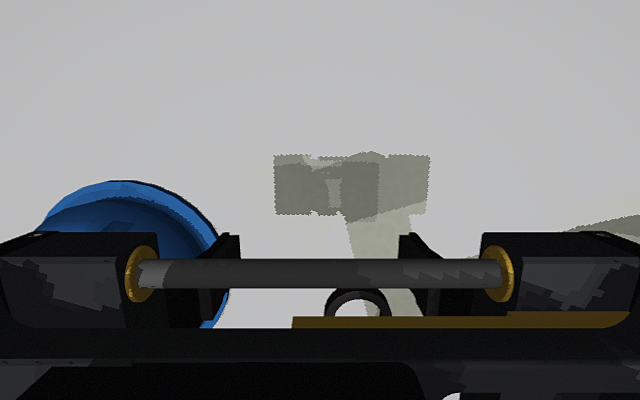

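The scene camera shows two yellow-ended bars, at about (308,211) and (197,160). The top camera shows them at (344,196) and (465,215). The blue-bed rack is at about (240,190) in the top view, and there is a red-ended decoy at (372,290). Next I measure with both cameras.

```bash
cat > h.py <<'E'
from station import *
import cv2, numpy as np
def cloud(p):
    z=p["z_map"]; v,u=np.mgrid[0:z.shape[0],0:z.shape[1]]
    K=p["mtx"]; c=np.stack([(u-K[0,2])/K[0,0]*z,-(v-K[1,2])/K[1,1]*z,-z],-1)
    return c@np.array(p["attitude"]).T+np.array(p["eye"])
def proj(p,X):
    c=(np.array(X)-p["eye"])@np.array(p["attitude"]); K=p["mtx"]
    return np.array([K[0,0]*c[...,0]/-c[...,2]+K[0,2], -K[1,1]*c[...,1]/-c[...,2]+K[1,2]]).T
def ray(p,uv):
    K=p["mtx"]; d=np.array([(uv[0]-K[0,2])/K[0,0],-(uv[1]-K[1,2])/K[1,1],-1.])
    d=np.array(p["attitude"])@d; return np.array(p["eye"]),d/np.linalg.norm(d)
def tri(rs):
    A=0;b=0
    for o,d in rs:
        M=np.eye(3)-np.outer(d,d); A=A+M; b=b+M@o
    return np.linalg.solve(A,b)
def blobs(p,lo,hi,amin=15):
    hsv=cv2.cvtColor(p["image"],cv2.COLOR_BGR2HSV); m=cv2.inRange(hsv,lo,hi)
    n,l,st,c=cv2.connectedComponentsWithStats(m)
    return l,[(i,st[i],c[i]) for i in range(1,n) if st[i,4]>=amin]
YEL=((20,120,80),(35,255,255)); BLU=((105,120,50),(125,255,255)); RED=((0,150,80),(8,255,255)); 
E
python3 - <<'E'
from h import *
np.set_printoptions(precision=4,suppress=True)
for n in ("top","scene"):
    p=capture(n); W=cloud(p)
    for nm,c in (("yel",YEL),("blu",BLU),("red",RED)):
        l,b=blobs(p,*c)
        for i,st,ce in b:
            P=W[(l==i)&(p["z_map"]>0)]
            if len(P)<5: continue
            print(n,nm,st,ce.round(1),"med",np.median(P,0),"zmax",np.percentile(P[:,2],[5,50,95]))
E
```

```text
top yel [220  39  10   9  67] [224.9  42.8] med [0.9345 0.2398 0.0381] zmax [0.0234 0.0381 0.0408]
top yel [309 104  18  14 231] [317.7 110.1] med [ 0.7562 -0.0027  0.0357] zmax [0.0259 0.0357 0.0398]
top yel [341 155  12  10 103] [346.7 159.8] med [ 0.6298 -0.0767  0.0314] zmax [0.0277 0.0314 0.034 ]
top yel [451 175  14  10 108] [457.2 179.3] med [ 0.5836 -0.3485  0.0311] zmax [0.0282 0.0311 0.0346]
top yel [336 227  13   9 112] [342.1 231. ] med [ 0.4525 -0.0656  0.0308] zmax [0.0159 0.0308 0.0348]
top yel [468 245  14  11 117] [474.5 250.4] med [ 0.4104 -0.3852  0.0312] zmax [0.0272 0.0312 0.0342]
top blu [   0   61   25   76 1449] [10.3 99. ] med [0.7925 0.8099 0.0053] zmax [0.0018 0.0053 0.0504]
top blu [ 81  97  14  13 137] [ 87.5 103.2] med [0.7121 0.4916 0.1901] zmax [0.1873 0.1901 0.1928]
top blu [  0 141  20   1  20] [  9.5 141. ] med [0.6792 0.8037 0.0013] zmax [-0.0012  0.0013  0.0056]
top blu [201 147  40  50 788] [218.1 169.4] med [0.6061 0.2454 0.0439] zmax [0.0284 0.0439 0.0641]
top blu [247 165  38  52 809] [262.9 188.1] med [0.5603 0.1332 0.0437] zmax [0.0281 0.043
[... 1779 characters left out ...]
238   58   60 1333] [449.4 269.8] med [0.6033 0.2394 0.0416] zmax [0.0285 0.0416 0.0634]
scene blu [450 276  21  28  83] [460.2 290. ] med [0.6338 0.2599 0.0498] zmax [0.0093 0.0498 0.06  ]
scene red [285 122   9   7  43] [289.2 125.4] med [ 0.3186 -0.204   0.0252] zmax [0.0237 0.0252 0.0266]
scene red [336 131   8   8  48] [339.5 134.5] med [ 0.3088 -0.0734  0.0251] zmax [0.0226 0.0251 0.0273]
scene red [373 245  20  16  47] [382.8 252.7] med [0.6057 0.1099 0.0452] zmax [0.0422 0.0452 0.0474]
scene red [425 283  24  18  60] [436.5 291.6] med [0.6504 0.2211 0.0451] zmax [0.0414 0.0451 0.0466]
scene red [313 368  26  28 541] [325.5 381.4] med [0.8563 0.0799 0.0481] zmax [0.046  0.0481 0.05  ]
```

```bash
python3 - <<'E'
import cv2
a=cv2.imread('pics/top0.png')[130:270,170:500]; cv2.imwrite('pics/topz.png',cv2.resize(a,None,fx=2.4,fy=2.4,interpolation=cv2.INTER_CUBIC))
a=cv2.imread('pics/scene0.png')[120:330,165:510]; cv2.imwrite('pics/scenez.png',cv2.resize(a,None,fx=2.3,fy=2.3,interpolation=cv2.INTER_CUBIC))
E
```

```text
(no output)
```

View pics/topz.png

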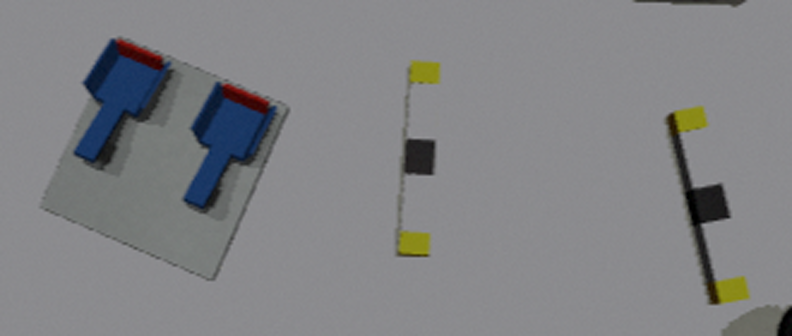

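View pics/scenez.png

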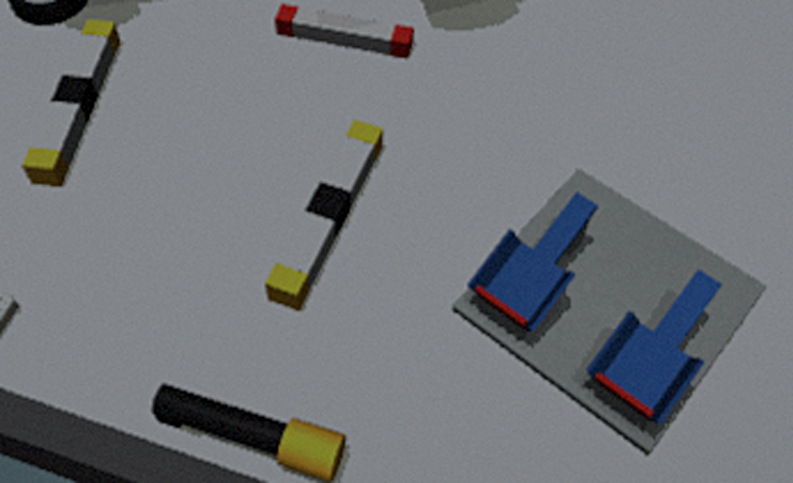

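```bash
python3 - <<'E'
from h import *
np.set_printoptions(precision=4,suppress=True)
PP={}
for n in ("top","scene"):
    p=capture(n); PP[n]=p; W=cloud(p)
    hsv=cv2.cvtColor(p["image"],cv2.COLOR_BGR2HSV)
    blue=(cv2.inRange(hsv,*BLU)>0)&(p["z_map"]>0)
    for k,c0 in (("near",(0.560,0.132)),("far",(0.605,0.243))):
        d=W[...,:2]-c0; m=blue&(np.hypot(d[...,0],d[...,1])<0.14)
        ang=np.radians(-21.9); u=np.array([np.cos(ang),np.sin(ang)]); v=np.array([-u[1],u[0]])
        m&=(abs(d@v)<0.045)
        P=W[m]; s=(P[:,:2]-c0)@u; t=(P[:,:2]-c0)@v
        # narrow tongue part: s<0.0
        # ransac-like plane fit
        sel=(s<-0.0)&(P[:,2]>0.03)
        for it in range(5):
            Q=P[sel]; A=np.c_[Q[:,:2],np.ones(len(Q))]; co=np.linalg.lstsq(A,Q[:,2],rcond=None)[0]
            r=P[:,2]-np.c_[P[:,:2],np.ones(len(P))]@co; sel=(abs(r)<0.004)
        Q=P[sel]; g=co[:2]
        # tongue centreline
        ton=sel&(s<0.02); 
        pc=np.polyfit(s[ton],t[ton],1)
        print(n,k,len(P),sel.sum(),"slope deg",np.degrees(np.arctan(np.hypot(*g))),"dir",np.degrees(np.arctan2(-g[1],-g[0])),
          "s range",np.percentile(s[sel],[1,99]),"t tongue",np.percentile(t[ton],[2,50,98]),"cl ang",np.degrees(np.arctan(pc[0]))-21.9,"mean tongue",Q[s[sel]<.02].mean(0), "zmax",np.percentile(Q[:,2],[1,99]))
        red=((cv2.inRange(hsv,*RED)>0)|(cv2.inRange(hsv,(170,120,60),(180,255,255))>0))&(p["z_map"]>0)&(np.hypot(d[...,0],d[...,1])<0.14)
        R=W[red]; print("   red s",np.percentile((R[:,:2]-c0)@u,[2,50,98]),"t",np.percentile((R[:,:2]-c0)@v,[2,50,98]),"z",np.percentile(R[:,2],[2,50,98]))
    print(mark_of(p,"rest_1_seat"),mark_of(p,"bar_a_mid"),look_for(p,"rest_1_seat"))
E
```

```text
top near 799 613 slope deg 19.759127525070973 dir -21.9502874153706 s range [-0.0743  0.0376] t tongue [-0.0292 -0.0071  0.016 ] cl ang -21.27983722449913 mean tongue [0.5394 0.1329 0.0477] zmax [0.0257 0.068 ]
   red s [0.0456 0.0484 0.0508] t [-0.0288  0.0117  0.1277] z [0.0416 0.0459 0.0492]
top far 776 601 slope deg 19.569010306163555 dir -24.90963126096079 s range [-0.0738  0.0375] t tongue [-0.0289 -0.007   0.0168] cl ang -20.21467950456771 mean tongue [0.5847 0.2442 0.0475] zmax [0.0256 0.0676]
   red s [0.0457 0.0479 0.0505] t [-0.1291 -0.0193  0.0178] z [0.0404 0.0456 0.0491]
[{'centre': [205.0, 186.7], 'confidence': 0.88}] [{'centre': [342.0, 197.0], 'confidence': 0.95}] [{'box': [199.9, 147.6, 240.3, 195.9], 'confidence': 0.57}]
scene near 1215 964 slope deg 19.796200889927103 dir -21.359297808102404 s range [-0.0714  0.0358] t tongue [-0.0294 -0.0061  0.0151] cl ang -23.383072413065946 mean tongue [0.5418 0.1325 0.0468] zmax [0.0273 0.0669]
   red s [0.0475 0.0501 0.0522] t [-0.0296  0.0898  0.1289] z [0.0404 0.0453 0.0479]
scene far 1412 1150 slope deg 19.846760623010308 dir -21.023023036102856 s range [-0.0716  0.036 ] t tongue [-0.0287 -0.0057  0.0161] cl ang -22.33448869474269 mean tongue [0.5874 0.2438 0.0466] zmax [0.0269 0.0667]
   red s [0.0469 0.0499 0.052 ] t [-0.1294 -0.0178  0.0177] z [0.0398 0.0453 0.0484]
[{'centre': [472.2, 245.4], 'confidence': 0.58}] [{'centre': [308.0, 212.3], 'confidence': 0.97}] [{'box': [423.1, 236.3, 477.6, 304.6], 'confidence': 0.74}]
```

```bash
python3 -m creep '[[1,40,30,-5,-0.03],[1,80,60,-10,-0.06],[1,120,90,-20,-0.1],[1,160,121,-30,-0.124],[1,200,152,-45,-0.124],[1,240,182,-60,-0.124],[1,280,212,-80,-0.124],[1,294,223,-100,-0.124]]'
```

```text
time_s: 2.05
tcp_pos: [0.5009, -0.3663, 0.1421]
ee_rot: [[0.003, -0.209, 0.978], [-0.002, 0.978, 0.209], [-1.0, -0.002, 0.003]]
wrist_force: [-0.3, 0.2, 0.4]
gripper_width: 0.998
```

```bash
python3 - <<'E'
from h import *
np.set_printoptions(precision=4,suppress=True)
p=capture("wrist"); cv2.imwrite("pics/w1.png",p["image"]); W=cloud(p)
l,b=blobs(p,*YEL)
for i,st,ce in b:
    P=W[(l==i)&(p["z_map"]>0)]; P=P[P[:,2]>0.026] if (P[:,2]>0.026).sum()>5 else P
    print(st,ce.round(1),np.median(P,0))
print(mark_of(p,"bar_a_mid")); s=sense(); print(s["tcp_pos"],s["moment"])
E
```

```text
[ 300   73   40   32 1260] [319.4  88.6] [ 0.4081 -0.3848  0.0302]
[631 223   9   5  23] [635.3 225. ] [ 0.4605 -0.0813  0.013 ]
[503 251  11  50 205] [508.5 276.6] [ 0.4585 -0.3251  0.2129]
[125 252  13  46 183] [128.6 276. ] [ 0.4787 -0.4187  0.2132]
[302 288  34  21 694] [318.5 297.7] [ 0.583  -0.348   0.0299]
[]
[ 0.4986 -0.3645  0.1378] [-0.0265  0.0584  0.0045]
```

View pics/w1.png

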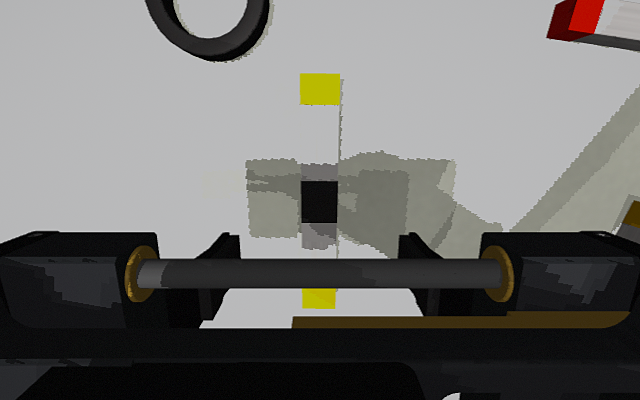

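The wrist view shows the bar squarely between the jaws: caps at (319,89) and (318,298), band at (320,202), top at 30 mm. I descend and grip.

```bash
python3 -m creep '[[1,-2,-2,-25,0],[1,-2,-2,-50,0],[1,-2,-2,-75,0],[1,-2,-2,-95,0],[1,-2,-2,-108,0],[1,-2,-2,-115,0],[1,-2,-2,-115,0],[0.6,-2,-2,-115,0]]'; python3 -c "
from station import *
s=sense();print(s['tcp_pos'],s['wrist_force'],s['moment'])"
```

```text
time_s: 2.95
tcp_pos: [0.4972, -0.367, 0.0237]
ee_rot: [[-0.004, -0.21, 0.978], [0.002, 0.978, 0.21], [-1.0, 0.003, -0.003]]
wrist_force: [0.5, 0.5, 0.5]
gripper_width: 0.969
[ 0.49721034 -0.3670293   0.02371344] [0.48170033 0.49411145 0.45020272] [ 0.05888609 -0.05779669 -0.02272044]
```

```bash
python3 -m creep '[[0,0,0,0,0],[0,0,0,0,0],[0,0,0,0,0],[0,0,0,0,0],[0,0,0,0,0],[0,0,0,0,0],[0,0,0,0,0],[0,0,0,0,0]]'; python3 -m creep '[[0,0,0,5,0],[0,0,0,10,0],[0,0,0,20,0],[0,0,0,30,0],[0,0,0,40,0],[0,0,0,50,0],[0,0,0,50,0],[0,0,0,50,0]]'; python3 - <<'E'
from h import *
s=sense();print(s['tcp_pos'],s['wrist_force'],s['moment'])
p=capture("wrist"); cv2.imwrite("pics/w2.png",p["image"])
W=cloud(p)
l,b=blobs(p,*YEL)
for i,st,ce in b:
    P=W[(l==i)&(p["z_map"]>0)]; print(st,ce.round(1),np.median(P,0).round(4))
p=capture("scene"); cv2.imwrite("pics/s2.png",p["image"])
s=sense();print(s['tcp_pos'],s['wrist_force'],s['moment'])
E
```

```text
time_s: 3.75
tcp_pos: [0.4972, -0.367, 0.0237]
ee_rot: [[-0.004, -0.211, 0.978], [0.002, 0.978, 0.211], [-1.0, 0.003, -0.003]]
wrist_force: [1.0, 0.5, -0.4]
gripper_width: 0.34
time_s: 4.55
tcp_pos: [0.4972, -0.3669, 0.0741]
ee_rot: [[-0.003, -0.21, 0.978], [0.002, 0.978, 0.21], [-1.0, 0.003, -0.003]]
wrist_force: [0.1, -0.2, -4.2]
gripper_width: 0.341
[ 0.49722273 -0.36693642  0.07405648] [ 0.07971147 -0.20317796 -4.20402791] [-0.0271072   0.08639601 -0.04835109]
[ 282   39   78   61 4536] [320.4  68.3] [ 0.4081 -0.3844  0.0808]
[240 248   8  54 204] [242.6 275.7] [ 0.4695 -0.3918  0.1449]
[391 248   7  54 205] [394.7 276.1] [ 0.4613 -0.3542  0.1451]
[ 0.49674715 -0.36680169  0.07320486] [-0.05848988 -0.17477282 -4.15094128] [-0.04044106  0.1282834  -0.00332387]
```

View pics/w2.png

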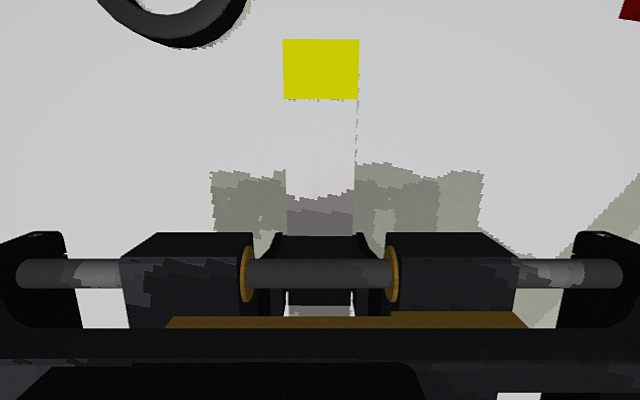

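View pics/s2.png

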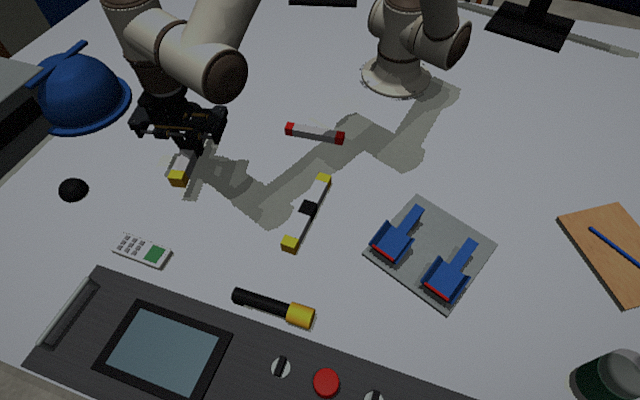

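The near cap shows at (320,68) and the bar holds level, with no sag visible. The moment has to settle which end is heavy, so I average several readings.

```bash
python3 - <<'E'
from h import *
M=[]
for i in range(12):
    capture("wrist"); s=sense(); M.append(np.r_[s['wrist_force'],s['moment']])
M=np.array(M); print(M.mean(0).round(3),M.std(0).round(3)); print(M[:,4].round(3)); print(s["joints"].__class__, s["joints"])
E
```

```text
[ 0.129  0.018 -3.842 -0.036  0.14   0.005] [0.452 0.493 0.4   0.034 0.019 0.032]
[0.157 0.134 0.16  0.168 0.128 0.152 0.125 0.129 0.164 0.126 0.126 0.107]
<class 'numpy.ndarray'> [-21.47232291  30.6356688  -11.9392182   -0.06242396 -47.67910674
 -56.33331192]
```

The moment of +0.14 N m about y agrees with a heavy end at the bar's far (+x) end; 0.15 N m was expected. I turn by -34° (no flip) and carry it to the far rest.

```bash
python3 -m creep '[[0,0,10,30,0],[0,2,45,60,-0.05],[0,5,90,90,-0.12],[0,10,135,115,-0.2],[0,15,180,125,-0.28],[0,20,225,125,-0.36],[0,24,270,125,-0.44],[0,28,315,125,-0.5]]'; python3 -m creep '[[0,4,48,0,-0.04],[0,8,96,0,-0.08],[0,12,144,0,-0.09],[0,16,192,0,-0.09],[0,20,240,0,-0.09],[0,24,280,0,-0.09],[0,26,300,0,-0.09],[0,26,300,0,-0.09]]';python3 -c "
from station import *
s=sense();print(s['tcp_pos'],s['wrist_force'],s['moment'],s['joints'])"
```

```text
time_s: 6.05
tcp_pos: [0.5249, -0.0501, 0.1991]
ee_rot: [[-0.001, 0.287, 0.958], [0.005, 0.958, -0.287], [-1.0, 0.004, -0.003]]
wrist_force: [0.8, 0.0, -4.3]
gripper_width: 0.338
time_s: 6.85
tcp_pos: [0.5509, 0.2526, 0.1987]
ee_rot: [[-0.001, 0.369, 0.929], [0.005, 0.929, -0.369], [-1.0, 0.005, -0.003]]
wrist_force: [-0.2, -0.1, -3.9]
gripper_width: 0.34
[0.55090004 0.25261908 0.19869343] [-0.21811424 -0.12402452 -3.85121047] [-0.0731678   0.15940604 -0.03987288] [  39.79461313   22.0208526    -5.88551983   -0.29352846  -61.93585045
 -151.30284857]
```

```bash
python3 -m creep '[[0,2,5,-20,-0.006],[0,2,5,-40,-0.006],[0,2,5,-60,-0.006],[0,2,5,-75,-0.006],[0,2,5,-88,-0.006],[0,2,5,-94,-0.006],[0,2,5,-94,-0.006],[0,2,5,-94,-0.006]]'; python3 - <<'E'
from h import *
np.set_printoptions(precision=4,suppress=True)
s=sense();print(s['tcp_pos'],s['wrist_force'],s['moment'])
for n in ("scene","top"):
    p=capture(n); cv2.imwrite(f"pics/{n}3.png",p["image"]); W=cloud(p)
    l,b=blobs(p,*YEL)
    for i,st,ce in b:
        P=W[(l==i)&(p["z_map"]>0)]
        if len(P): print(n,st,ce.round(1),np.median(P,0))
a=cv2.imread('pics/scene3.png')[130:330,330:560]; cv2.imwrite('pics/s3z.png',cv2.resize(a,None,fx=3,fy=3))
E
```

```text
time_s: 7.65
tcp_pos: [0.5534, 0.2577, 0.1054]
ee_rot: [[0.0, 0.375, 0.927], [0.006, 0.927, -0.375], [-1.0, 0.006, -0.002]]
wrist_force: [0.3, -0.5, -2.8]
gripper_width: 0.345
[0.5534 0.2577 0.1054] [ 0.3428 -0.4837 -2.7905] [-0.0189  0.1251  0.0076]
scene [316 173  15  10  94] [323.3 177.1] [ 0.4539 -0.0649  0.0309]
scene [281 235  18  14 152] [289.2 241.3] [ 0.6321 -0.0744  0.0306]
scene [438 260  22  20 231] [448.9 269.9] [0.6364 0.2241 0.1111]
scene [285 302  29  27 503] [299.1 314.6] [ 0.7669 -0.0006  0.0356]
top [220  39  10   9  68] [224.9  42.8] [0.9346 0.2401 0.0382]
top [309 104  18  14 238] [317.8 110.3] [ 0.7553 -0.0027  0.0356]
top [212 142  15  14 122] [218.8 148.5] [0.635  0.2231 0.112 ]
top [341 156  12   9 101] [346.7 159.8] [ 0.6299 -0.0768  0.0313]
top [178 213  17  13 135] [185.7 218.9] [0.4699 0.2908 0.1135]
top [336 227  13  10 113] [342.1 231.1] [ 0.4524 -0.0656  0.0312]
```

View pics/s3z.png

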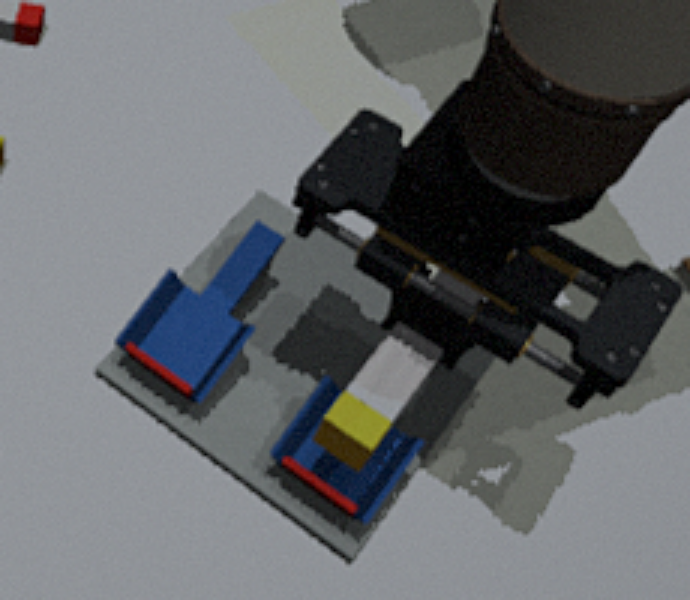

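In the scene view the bar sits over the far rest, low cap at pixel (449,270). Cap midpoint is (0.5525, 0.257), on the seat, with the heading matching. I lower gently onto the bed's top edge.

```bash
python3 -m creep '[[0,-1,-1,-3,0],[0,-1,-1,-6,0],[0,-1,-1,-8,0],[0,-1,-1,-10,0],[0,-1,-1,-11,0],[0,-1,-1,-12,0],[0,-1,-1,-13,0],[0,-1,-1,-13,0]]'; python3 -c "
from station import *
s=sense();print(s['tcp_pos'],s['wrist_force'],s['moment'])
capture('top'); s=sense();print(s['tcp_pos'],s['wrist_force'],s['moment'])"
```

```text
time_s: 8.55
tcp_pos: [0.5524, 0.2569, 0.0926]
ee_rot: [[0.001, 0.374, 0.927], [0.006, 0.927, -0.374], [-1.0, 0.006, -0.002]]
wrist_force: [-0.1, -0.3, -3.9]
gripper_width: 0.34
[0.55239471 0.25689459 0.09255014] [-0.07393956 -0.32397211 -3.89830914] [ 0.00139503  0.12858102 -0.02793346]
[0.5524465  0.25692462 0.09265116] [ 1.04915758 -0.25628106 -3.51389142] [ 0.03103479  0.11601974 -0.02087808]
```

```bash
python3 -m creep '[[0,0,0,-1,0],[0,0,0,-2,0],[0,0,0,-2,0],[0,0,0,-3,0],[0,0,0,-3,0],[0,0,0,-3,0],[0,0,0,-3,0],[0,0,0,-3,0]]'; python3 -c "
from station import *
s=sense();print(s['tcp_pos'],s['wrist_force'],s['moment'])"
```

```text
time_s: 9.4
tcp_pos: [0.5526, 0.257, 0.0903]
ee_rot: [[0.001, 0.374, 0.927], [0.007, 0.927, -0.374], [-1.0, 0.007, -0.001]]
wrist_force: [-1.4, -0.7, 3.6]
gripper_width: 0.34
[0.5526157  0.25695995 0.09025657] [-1.35241484 -0.71755963  3.64652654] [-0.09340073  0.77927318  0.04693038]
```

```bash
python3 -m creep '[[0.36,0,0,1,0],[0.38,0,0,1,0],[0.4,0,0,1,0],[0.4,0,0,1,0],[0.42,0,0,1,0],[0.42,0,0,1,0],[0.42,0,0,1,0],[0.42,0,0,1,0]]'; python3 - <<'E'
from h import *
np.set_printoptions(precision=4,suppress=True)
s=sense();print(s['tcp_pos'],s['wrist_force'],s['moment'])
for n in ("scene","top"):
    p=capture(n); cv2.imwrite(f"pics/{n}4.png",p["image"]); W=cloud(p)
    l,b=blobs(p,*YEL)
    for i,st,ce in b:
        P=W[(l==i)&(p["z_map"]>0)]
        if len(P) and np.median(P[:,1])>.1: print(n,st,ce.round(1),np.median(P,0))
a=cv2.imread('pics/scene4.png')[130:330,330:560]; cv2.imwrite('pics/s4z.png',cv2.resize(a,None,fx=3,fy=3))
E
```

```text
time_s: 10.2
tcp_pos: [0.5526, 0.257, 0.0912]
ee_rot: [[0.001, 0.374, 0.927], [0.007, 0.927, -0.374], [-1.0, 0.007, -0.001]]
wrist_force: [-0.8, 0.3, -0.4]
gripper_width: 0.416
[0.5526 0.257  0.0912] [-0.835   0.261  -0.3854] [-0.0805  0.0005  0.0103]
scene [430 275  22  20 226] [440.6 284.5] [0.6404 0.2232 0.0583]
top [220  39  10   9  67] [225.   42.9] [0.9342 0.2399 0.0381]
top [218 148  15  11 101] [224.9 152.7] [0.6381 0.2222 0.0589]
top [180 207  17  18 178] [187.8 214.8] [0.4785 0.2853 0.1184]
```

View pics/s4z.png

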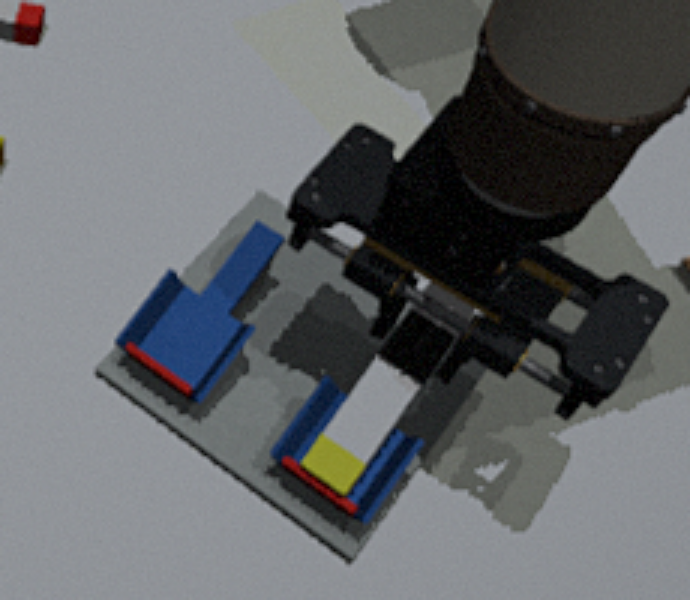

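The bar has settled into the bed, with its low cap at scene pixel (440,284), right against the red stop. I open, rise, and head for the second bar.

```bash
python3 -m creep '[[0.6,0,0,0,0],[0.6,0,0,0,0],[0.65,0,0,0,0],[0.65,0,0,10,0],[0.65,0,0,30,0],[0.8,0,0,60,0],[1,0,0,90,0],[1,0,0,120,0]]'; python3 -m creep '[[1,-1,-40,2,0.04],[1,-2,-85,2,0.1],[1,-4,-130,2,0.18],[1,-6,-175,0,0.25],[1,-8,-220,-20,0.31],[1,-10,-265,-50,0.325],[1,-11,-305,-80,0.325],[1,-11,-327,-90,0.325]]'; python3 -m creep '[[1,0,0,0,0],[1,0,0,0,0],[1,0,0,0,0],[1,0,0,0,0],[1,0,0,0,0],[1,0,0,0,0],[1,0,0,0,0],[1,0,0,0,0]]';  python3 - <<'E'
from h import *
np.set_printoptions(precision=4,suppress=True)
M=[]
for n in ("wrist","top"):
    p=capture(n); cv2.imwrite(f"pics/{n}5.png",p["image"]); W=cloud(p)
    l,b=blobs(p,*YEL)
    for i,st,ce in b:
        P=W[(l==i)&(p["z_map"]>0)]
        if len(P): print(n,st,ce.round(1),np.median(P,0))
    s=sense(); M.append(s["moment"])
print(s['tcp_pos'],s['wrist_force'],M,s["joints"])
E
```

```text
time_s: 11.1
tcp_pos: [0.5526, 0.2569, 0.2133]
ee_rot: [[0.002, 0.374, 0.927], [0.007, 0.927, -0.374], [-1.0, 0.007, -0.001]]
wrist_force: [0.9, 0.0, -0.0]
gripper_width: 0.844
time_s: 11.9
tcp_pos: [0.5396, -0.0726, 0.1216]
ee_rot: [[-0.004, 0.061, 0.998], [0.007, 0.998, -0.061], [-1.0, 0.007, -0.004]]
wrist_force: [-0.1, -0.2, -0.7]
gripper_width: 1.002
time_s: 12.7
tcp_pos: [0.5396, -0.0723, 0.1217]
ee_rot: [[-0.004, 0.06, 0.998], [0.007, 0.998, -0.06], [-1.0, 0.007, -0.004]]
wrist_force: [0.5, -0.7, -0.3]
gripper_width: 1.003
wrist [ 299   80   43   34 1435] [319.9  96.2] [ 0.4515 -0.0649  0.0302]
wrist [124 250  15  52 262] [129.2 274.8] [ 0.5042 -0.1179  0.1924]
wrist [501 251  12  51 186] [508.7 277.1] [ 0.5101 -0.0224  0.1931]
wrist [303 306  36  11 362] [320.6 311.5] [ 0.622  -0.0733  0.0301]
top [220  39  10   9  67] [225.   42.9] [0.9342 0.24   0.0377]
top [309 104  18  14 235] [317.9 110.2] [ 0.7562 -0.0028  0.0351]
top [219 148   8   3  18] [222.6 149.3] [0.6479 0.2292 0.0565]
top [180 207  17  18 176] [187.8 214.9] [0.4784 0.2857 0.1186]
top [336 227  13  10 114] [342. 231.] [ 0.4524 -0.0657  0.0305]
[ 0.5396 -0.0725  0.1216] [ 0.2357 -0.3561  0.1555] [array([-0.0158, -0.0496,  0.0004]), array([-0.0313, -0.0702, -0.0028])] [   9.1752   21.2515  -19.7714   -0.5725  -49.1356 -102.2696]
```

View pics/wrist5.png

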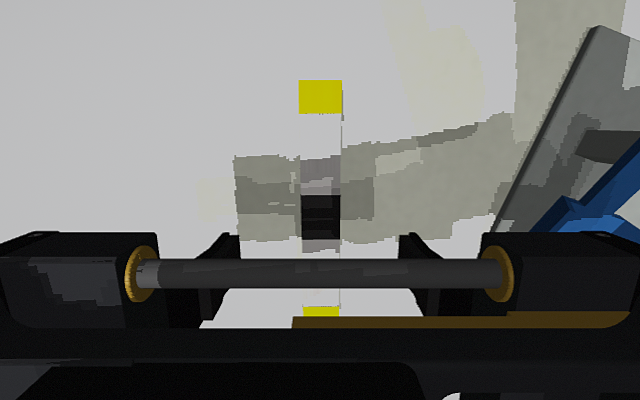

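View pics/top5.png

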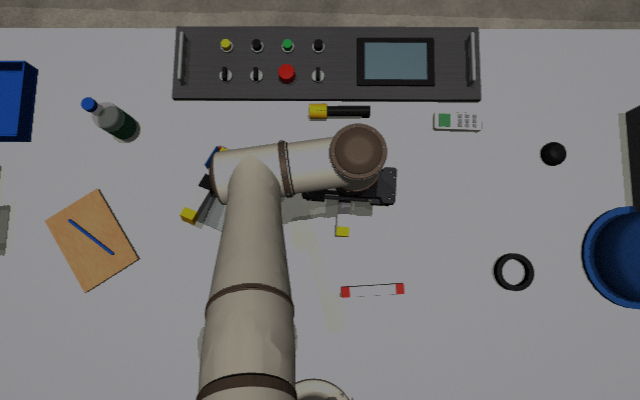

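The wrist view has the second bar centred (caps at (320,96) and (321,311)). In the top view, the first bar's upper cap at (188,215) has not moved. I descend and grip.

```bash
python3 -m creep '[[1,1,1,-25,0],[1,1,1,-50,0],[1,1,1,-70,0],[1,1,1,-85,0],[1,1,1,-95,0],[1,1,1,-98,0],[1,1,1,-98,0],[0.6,1,1,-98,0]]';python3 -m creep '[[0,0,0,0,0],[0,0,0,0,0],[0,0,0,0,0],[0,0,0,0,0],[0,0,0,0,0],[0,0,0,0,0],[0,0,0,0,0],[0,0,0,0,0]]'; python3 -m creep '[[0,0,0,5,0],[0,0,0,10,0],[0,0,0,25,0],[0,0,0,50,0],[0,0,0,75,0],[0,0,0,90,0],[0,0,0,100,0],[0,0,0,100,0]]'; python3 - <<'E'
from h import *
M=[]
for i in range(10):
    p=capture("wrist"); s=sense(); M.append(np.r_[s['wrist_force'],s['moment']])
M=np.array(M); print(M.mean(0).round(3),M.std(0).round(3)); print(M[:,4].round(3),s["tcp_pos"])
W=cloud(p)
l,b=blobs(p,*YEL)
for i,st,ce in b:
    P=W[(l==i)&(p["z_map"]>0)]
    if len(P): print(st,ce.round(1),np.median(P,0))
E
```

```text
time_s: 13.6
tcp_pos: [0.5412, -0.0715, 0.0243]
ee_rot: [[-0.002, 0.06, 0.998], [0.007, 0.998, -0.06], [-1.0, 0.007, -0.003]]
wrist_force: [0.2, 0.2, 0.7]
gripper_width: 0.966
time_s: 14.4
tcp_pos: [0.5413, -0.0714, 0.0243]
ee_rot: [[-0.002, 0.06, 0.998], [0.007, 0.998, -0.06], [-1.0, 0.007, -0.003]]
wrist_force: [-0.2, 1.1, 0.2]
gripper_width: 0.341
time_s: 15.2
tcp_pos: [0.5416, -0.0714, 0.1254]
ee_rot: [[-0.0, 0.06, 0.998], [0.007, 0.998, -0.06], [-1.0, 0.007, -0.001]]
wrist_force: [-0.1, 0.7, -4.9]
gripper_width: 0.34
[-0.033 -0.212 -4.038 -0.03   0.123  0.   ] [0.608 0.466 0.38  0.019 0.041 0.033]
[0.174 0.199 0.084 0.12  0.082 0.083 0.146 0.14  0.132 0.067] [ 0.54108349 -0.07141374  0.1238319 ]
[ 280   43   77   59 4438] [318.   71.8] [ 0.45132064 -0.06566068  0.12999624]
[391 247   8  55 212] [394.7 275.2] [ 0.50913322 -0.05002529  0.19484036]
[240 248   8  54 215] [242.7 275.4] [ 0.50718132 -0.08842111  0.19443308]
[166 327  38   1  38] [184.5 327. ] [ 0.51463252 -0.09993821  0.20432394]
[205 327 290   1 290] [349.5 327. ] [ 0.51673588 -0.06277066  0.20456753]
[496 327  26   1  26] [508.5 327. ] [ 0.51899192 -0.02671627  0.20488787]
```

The moment is +0.12 N m about y (empty it read about -0.05), so the heavy end is again the far (+x) end and no flip is needed. I carry it to the near rest.

```bash
python3 -m creep '[[0,0,5,30,-0.02],[0,-4,30,60,-0.06],[0,-9,70,80,-0.12],[0,-16,110,80,-0.19],[0,-22,150,80,-0.26],[0,-29,190,80,-0.31],[0,-33,213,80,-0.324],[0,-33,218,80,-0.324]]'; python3 -m creep '[[0,0,0,-20,0],[0,0,0,-40,0],[0,0,0,-60,0],[0,0,0,-75,0],[0,0,0,-88,0],[0,0,0,-96,0],[0,0,0,-98,0],[0,0,0,-98,0]]'; python3 - <<'E'
from h import *
np.set_printoptions(precision=4,suppress=True)
s=sense();print(s['tcp_pos'],s['wrist_force'],s['moment'])
for n in ("scene","top"):
    p=capture(n); cv2.imwrite(f"pics/{n}6.png",p["image"]); W=cloud(p)
    l,b=blobs(p,*YEL)
    for i,st,ce in b:
        P=W[(l==i)&(p["z_map"]>0)]
        if len(P): print(n,st,ce.round(1),np.median(P,0))
a=cv2.imread('pics/scene6.png')[130:330,330:560]; cv2.imwrite('pics/s6z.png',cv2.resize(a,None,fx=3,fy=3))
E
```

```text
time_s: 16.5
tcp_pos: [0.5076, 0.1491, 0.2038]
ee_rot: [[-0.001, 0.372, 0.928], [0.008, 0.928, -0.372], [-1.0, 0.008, -0.004]]
wrist_force: [0.0, 0.0, -3.5]
gripper_width: 0.346
time_s: 17.3
tcp_pos: [0.5079, 0.1489, 0.1059]
ee_rot: [[-0.001, 0.372, 0.928], [0.008, 0.928, -0.372], [-1.0, 0.008, -0.004]]
wrist_force: [-0.9, 0.2, -4.5]
gripper_width: 0.345
[0.5079 0.1489 0.1059] [-0.943   0.187  -4.4748] [-0.0583  0.1172  0.0217]
scene [485 199  21  17 183] [495.7 206.7] [0.4849 0.2856 0.119 ]
scene [382 223  21  17 194] [391.9 230.9] [0.5928 0.1156 0.1107]
scene [431 275  21  20 226] [440.7 284.5] [0.6401 0.2231 0.0579]
scene [285 302  29  27 501] [299.1 314.6] [ 0.7671 -0.0009  0.0358]
top [220  39  10   9  68] [224.9  42.8] [0.9344 0.2402 0.0382]
top [309 104  18  14 236] [317.8 110.2] [ 0.7561 -0.0027  0.0358]
top [221 148  12   8  41] [227.1 151.3] [0.6409 0.2122 0.0567]
top [258 161  15  14 123] [265.1 167.5] [0.5899 0.1148 0.1117]
top [226 233  16  14 137] [233.3 239.2] [0.4258 0.1812 0.1142]
```

View pics/s6z.png

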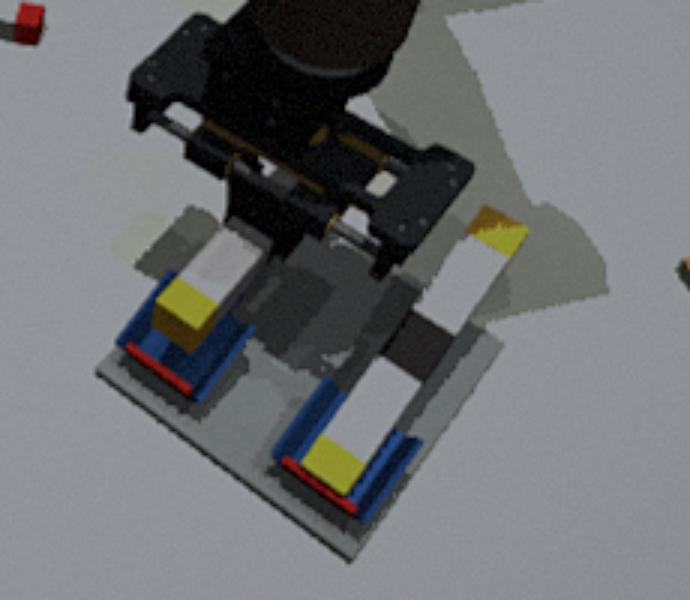

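The second bar hangs over the near rest with its low cap at (392,231), and the first bar lies home. I shift -2 mm in y, lower and release.

```bash
python3 -m creep '[[0,0,-1,-3,0],[0,0,-2,-6,-0.003],[0,0,-2,-9,-0.003],[0,0,-2,-11,-0.003],[0,0,-2,-13,-0.003],[0,0,-2,-14,-0.003],[0,0,-2,-15,-0.003],[0,0,-2,-15,-0.003]]';  python3 -c "
from station import *
s=sense();print(s['tcp_pos'],s['wrist_force'],s['moment'])"
```

```text
time_s: 18.2
tcp_pos: [0.5081, 0.1472, 0.0914]
ee_rot: [[0.001, 0.375, 0.927], [0.009, 0.927, -0.375], [-1.0, 0.009, -0.003]]
wrist_force: [0.2, 1.1, -2.4]
gripper_width: 0.339
[0.50812856 0.1471826  0.09140952] [ 0.20809737  1.06925086 -2.43828841] [-0.02412217  0.13236984  0.01603124]
```

Light contact is starting, so I release slowly.

```bash
python3 -m creep '[[0.34,0,-1,-1,0],[0.36,0,-1,-1,0],[0.38,0,-1,-1,0],[0.4,0,-1,-1,0],[0.42,0,-1,0,0],[0.42,0,-1,0,0],[0.42,0,-1,0,0],[0.42,0,-1,0,0]]'; python3 - <<'E'
from h import *
np.set_printoptions(precision=4,suppress=True)
s=sense();print(s['tcp_pos'],s['wrist_force'],s['moment'])
for n in ("scene","top"):
    p=capture(n); cv2.imwrite(f"pics/{n}7.png",p["image"]); W=cloud(p)
    l,b=blobs(p,*YEL)
    for i,st,ce in b:
        P=W[(l==i)&(p["z_map"]>0)]
        if len(P): print(n,st,ce.round(1),np.median(P,0))
a=cv2.imread('pics/scene7.png')[130:330,330:560]; cv2.imwrite('pics/s7z.png',cv2.resize(a,None,fx=3,fy=3))
E
```

```text
time_s: 19.0
tcp_pos: [0.5082, 0.1462, 0.0914]
ee_rot: [[0.001, 0.374, 0.927], [0.009, 0.927, -0.374], [-1.0, 0.009, -0.003]]
wrist_force: [-0.3, 1.1, 0.1]
gripper_width: 0.416
[0.5082 0.1462 0.0914] [-0.3232  1.0523  0.1491] [-0.108  -0.0374 -0.0405]
scene [442 170   8   6  19] [445.5 172.4] [0.4351 0.1829 0.1223]
scene [486 199  20  17 178] [495.8 206.7] [0.4848 0.2857 0.119 ]
scene [377 237  20  18 192] [386.2 245.8] [0.5957 0.1122 0.058 ]
scene [430 275  22  20 227] [440.6 284.5] [0.6405 0.223  0.058 ]
scene [285 302  30  26 502] [299.1 314.6] [ 0.7672 -0.0006  0.0356]
top [220  39  10   9  68] [224.9  42.8] [0.9332 0.2402 0.038 ]
top [309 104  18  14 236] [317.8 110.2] [ 0.7559 -0.0027  0.0359]
top [220 148  13   7  41] [226.3 150.8] [0.6437 0.2156 0.0568]
top [262 166  16  12 107] [269.8 171.2] [0.594  0.1106 0.0582]
top [228 228  17  17 179] [235.4 235.2] [0.4345 0.1756 0.1184]
```

View pics/s7z.png

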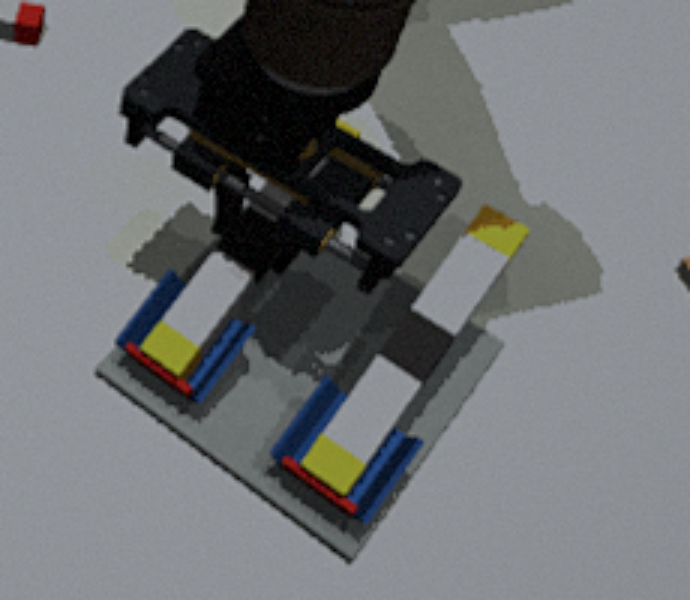

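Both bars are home: their low caps, at scene pixels (386,246) and (441,285), are against the stops. I open, retreat and check.

```bash
python3 -m creep '[[0.55,0,0,0,0],[0.6,0,0,0,0],[0.6,0,0,0,0],[0.6,0,0,10,0],[0.6,0,0,30,0],[0.6,0,0,60,0],[0.7,0,0,95,0],[0.8,0,0,130,0]]'; python3 -m creep '[[0.8,0,-20,10,0],[0.8,0,-60,10,0],[0.8,0,-100,10,0],[0.8,0,-150,10,0],[0.8,0,-200,10,0],[0.8,0,-240,10,0],[0.8,0,-260,10,0],[0.8,0,-260,10,0]]'; python3 - <<'E'
from h import *
np.set_printoptions(precision=4,suppress=True)
s=sense();print(s['time_s'],s['tcp_pos'],s['wrist_force'],s['gripper_width'])
for n in ("scene","top"):
    p=capture(n); cv2.imwrite(f"pics/{n}8.png",p["image"]); W=cloud(p)
    hsv=cv2.cvtColor(p["image"],cv2.COLOR_BGR2HSV)
    u=np.array([np.cos(np.radians(-22)),np.sin(np.radians(-22))]); v=np.array([-u[1],u[0]])
    for nm,c in (("near",(0.5075,0.1462)),("far",(0.5525,0.2572))):
        d=W[...,:2]-c; s_=d@u; t=d@v
        # bar top: pale/yellow/black points 5..30 mm above seat plane
        h=(W[...,2]-0.077)*np.cos(np.radians(20))+s_*np.sin(np.radians(20))
        m=(abs(t)<.03)&(abs(s_)<.13)&(abs(h-.015)<.006)&(p["z_map"]>0)
        P=np.c_[s_[m],t[m],W[...,2][m]]
        co=np.polyfit(P[:,0],P[:,2],1); ct=np.polyfit(P[:,0],P[:,1],1)
        a=P[:,0]/np.cos(np.radians(20))
        print(n,nm,m.sum(),"slope",np.degrees(np.arctan(co[0])),"z at top centre",co[1],"yaw err",np.degrees(np.arctan(ct[0])),"t",ct[1],"s ext",np.percentile(P[:,0],[.5,99.5]))
a=cv2.imread('pics/scene8.png')[130:330,330:560]; cv2.imwrite('pics/s8z.png',cv2.resize(a,None,fx=3,fy=3))
E
```

```text
time_s: 19.9
tcp_pos: [0.5079, 0.146, 0.2234]
ee_rot: [[0.001, 0.374, 0.927], [0.009, 0.927, -0.374], [-1.0, 0.009, -0.003]]
wrist_force: [0.3, -0.9, -0.6]
gripper_width: 0.704
time_s: 20.7
tcp_pos: [0.5076, -0.1163, 0.2341]
ee_rot: [[0.002, 0.378, 0.926], [0.009, 0.926, -0.378], [-1.0, 0.009, -0.002]]
wrist_force: [0.2, 0.4, -0.6]
gripper_width: 0.803
20.7 [ 0.5076 -0.1163  0.2341] [ 0.1503  0.4211 -0.5591] 0.8032645692319749
scene near 1617 slope -19.962958995580788 z at top centre 0.0921426415703211 yaw err -0.1817722027091844 t 0.0006798371154590802 s ext [-0.0837  0.1034]
scene far 1904 slope -20.055583794926044 z at top centre 0.09220252382599153 yaw err 0.27645045093008563 t -0.0001969355633045584 s ext [-0.0832  0.1038]
top near 109 slope -18.93953227179606 z at top centre 0.09367608810918351 yaw err 11.740383522661558 t 0.021915379967878446 s ext [-0.0862 -0.0402]
top far 796 slope -19.955812955062928 z at top centre 0.09207454814432578 yaw err 3.3394878775228034 t 0.000216950732974689 s ext [-0.086   0.0863]
```

View pics/s8z.png

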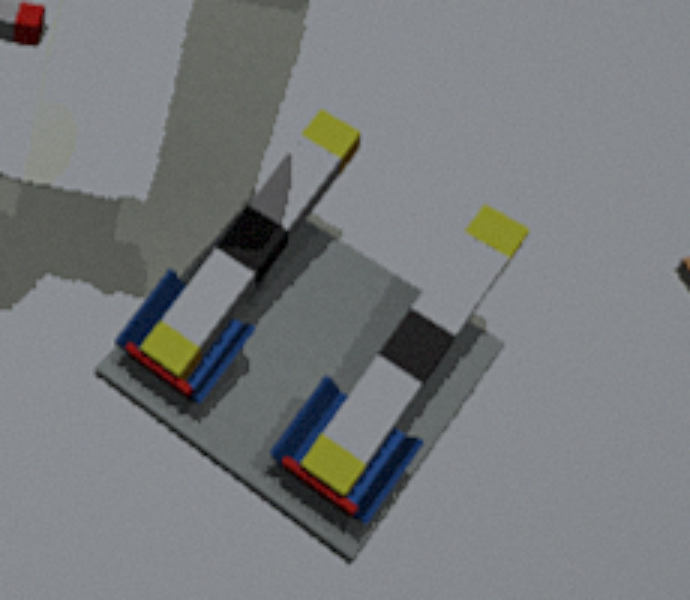

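The scene view shows both bars lying square in their beds, low caps at the stops (crop (170,348) and (334,464)), arm clear. The fit gives a 20.0° slope, yaw error under 0.3°, and centres about 5 mm downhill of the seats.

```bash
python3 -c "
from station import *
print(finish_job())"
```

```text
the job is handed in; nothing more can be done
None
```

Both bars are stored heavy end downhill, one in each rest, and the job is handed in; no verdict was reported. The clock read 20.7 s at the last move, against the 72 s limit.

**What I did:** I gripped each bar at its middle and lifted it. The wrist moment about y averaged +0.14 N m for the first bar and +0.12 N m for the second. That put the heavy end at the far (+x) end both times, so neither needed turning end for end. I lowered each bar level onto the top of its bed and opened the jaws slightly so it tilted down onto the slope. The first bar went to the far rest and the second to the near one, and then I moved the arm clear.

**Last checks:**

| Check (scene camera) | Result | Limit |
|---|---|---|
| Bed slope followed by the bars | 20.0° and 20.1° | bed is 20° |
| Heading error | under 0.3° | 10° |
| Sideways offset | under 1 mm | – |
| Centre, downhill of the seat point | about 5 mm | 25 mm total distance |

**Disagreements:**
- **Top camera:** the arm hid most of the near bar, leaving only 109 points, and its 11.7° heading and 22 mm sideways offset came from those. It also gave 3.3° for the far bar. I relied on the scene camera for both, so the top camera did not confirm the near bar's final position.
- **Moment spike:** the first bar's moment briefly read 0.78 N m when it touched the bed. I did not find the cause; it was back to near zero after release.

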